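# Set and lock the lamp collar on its rod

## Robot

A 6-joint arm with a two-finger parallel gripper is mounted at the origin on the work surface. World frame = base frame: x ahead of the robot, y to its left, z up, the work surface at z = 0. Lengths are in m, angles in rad, forces in N, time in s.
With the tool pointing down it reaches from about 0.35 to 0.85 m from the base axis. Payload 8.1 kg.
Tool frame: the origin (TCP) lies on the centre line of the jaws, within the pads' length; the fingertips stand 14 mm ahead of it and the grasp point (between the pads) lies 5 mm behind it; z points along the fingers, y is the direction in which the jaws open and shut (so a half turn about z gives the same grasp; the last joint's range is limited). The gripper opens to 93 mm and grips with 3 to 60 N. Pads are 15 mm wide; open, the fingers measure 128 mm over their backs; the gripper's body (75 mm by 188 mm) begins 65 mm behind the grasp point.
Start: joints at [1.104, 0.13, 1.488, -0, 1.523, -0.085], TCP at [0.224, 0.557, 0.233] pointing down, gripper open.
Joint ranges: [-2.96, 2.96], [-0.89, 2.26], [0.02, 2.5], [-1.34, 4.48], [0, 2.73], [-2.66, 2.66]. Speed limits (rad/s): [2.39, 2.39, 2.79, 3.14, 3.14, 3.14].

## Interface

Orientations are given as a rotation vector (axis times angle).
In Python, from plant import robot gives the robot as it stands.
- The arm moves only by the tool jog_arm, never from a script. Its argument "steps" is a list of rows, each a list of 7 numbers: the closure, from 0 (fully open) to 1 (shut), then the shift along the tool's x, y, z in m, then the turn, a rotation vector about the tool's x, y, z in rad. In form: [[jaw, tx, ty, tz, rx, ry, rz], ...]. A call has 1 to 5 rows; each row is the pose to reach, as a shift and turn from the pose measured when the call began, along the tool's axes at that moment; what a row does not reach only later rows make up. A row lasts 1/8 s, in which the tool goes at most 62.5 mm and 10.7 degrees, less where a joint would pass 70% of its speed; a pose out of reach is approached as far as the arm can. A call with a gripper value outside its range is refused whole. The fingers move at their own pace and stop on an object; "force" is the grip in N (left out, the last holds). Time passes only in rows, so rows that repeat a pose let the fingers close. It gives the time, the measured TCP pose, the force and the opening at its end, in the units of the state.
- robot.read_state(): the state, without advancing time (a new reading comes with each control period).
- robot.read_camera(name): name is "side" or "top"; returns a dict with "image" (420x560x3 uint8, red, green, blue), "mtx" (3x3 intrinsics, pixels), "extrinsics" (4x4, takes a point from camera to world coordinates). Camera axes: x right, y down, z forward; pixel columns grow to the right and rows downward; lengths in m; the calibration is good to about 2 mm. A picture is of the moment at which its call begins. There is no depth.
- robot.close_job(): hands the job in, once; it reports no verdict.
The state is a dict: "t": time; "q": joint angles; "dq": joint speeds; "joint_torque": joint torques, N m; "tool_pos": TCP position; "orientation": TCP orientation; "force": force on the tool from outside, world axes, zero at the start; "wrist_torque": the same for the moment, N m; "opening": finger opening in m.
Only numpy, scipy, OpenCV 4.12 (cv2) and the standard library are available. Lean on these libraries where they do the work, as an engineer would, in place of code of your own. Each camera call takes 0.05 s, during which the arm holds its last target.

## Task

The collar that carries the small lamp has come loose and hangs askew on its rod. Turn the collar until the set screw under its bar knob squarely faces the flat milled along the rod, and only then tighten the knob clockwise against the flat to about 0.5 newton metres: firm, but never overtightened, and never tightened against the round of the rod. Let go at the end and leave everything else on the bench where it is.

Things in the scene. Friction and masses are not known exactly. Their poses are not given: they have to be found in the camera images.
- stand: White and aluminium lamp stand fixed to the bench, origin at the centre of its underside. Base 210 (x) x 150 (y) x 12 mm; posts at x = -85 and +85 mm with round rod holders of radius 24 mm. They hold a steel rod of 30 mm diameter along the stand's x axis, 150 mm above the bench; it sticks out 40 mm beyond the +x holder.
- flat (a point): Point on the flat of the rod at its protruding +x end (125 mm from the stand's centre, about 12 mm from the rod's axis). x runs along the rod, z is the flat's outward normal. The flat is about 14 mm wide, runs the whole length of the rod and looks up, give or take 0.2 rad about the rod; how deep it is milled differs by 2 mm. The rod is clamped and does not turn.
- collar_centre (a point): Centre of the aluminium collar, on the rod's axis halfway between the posts; x along the rod, z in the direction in which the set screw and the knob stand out. The collar is a ring of 48 mm outer diameter and 26 mm width; opposite the knob a lamp of 37 mm diameter hangs out to 83 mm from the axis.
- collar (a joint): Turn of the collar about the rod (rad); 0 = knob straight up; positive leans the knob towards the stand's -y side. It starts 0.65 to 1.0 rad on the negative side (knob leaning to the stand's +y side). The collar cannot slide along the rod; it drags with about 0.25 N m of friction and stays where it is left, even with the screw loose.
- knob_grip (a point): Point to grip on the black bar knob of the set screw, on the screw's axis, 50 mm from the rod's axis; z points outward along the screw. The bar is 34 mm (its own x) x 12 mm (its own y) x 27 mm high (36 to 63 mm from the rod's axis); between the collar's outside (24 mm) and the bar there is only a round neck and boss of 20 mm diameter.
- knob (a joint): Turn of the knob about the screw's axis (rad), growing clockwise as seen from outside looking at the rod (tightening); starts at 0 to 0.1, can turn to 3.2. The knob turns in place, does not move along its axis, and its coarse thread drives the hidden set screw towards the rod. Loose, it turns with about 0.15 N m. The thread holds by itself when let go. At 0 the bar lies along the rod.
- set_tip: White flat-ended nylon tip of the set screw, 13 mm across, hidden inside the collar. Facing the flat it touches somewhere between 0.7 and 1.5 rad of the knob (differs each time); then the torque climbs by about 2 N m per rad to 0.5 N m, 0.15 to 0.3 rad after the touch. Over the round of the rod it touches already at 0.2 to 0.5 rad. At 0.5 N m it clamps with 50 to 80 N.
- rod_flat: The flat strip of the rod, 14 mm wide, 250 mm long; its z is the outward normal.
- rod: The steel rod with its flat, 30 mm diameter, 250 mm long; its origin is on the axis at the stand's centre, x along the axis, z towards the flat.
- dish: Small glass dish, 56 mm across, 14 mm high, standing on the black rest of the stand under the lamp. Leave it.
- driver: Screwdriver with grey handle, 150 mm long, lying on the bench beside the stand's base. Leave it.
- reagent: Amber bottle with white cap, 64 mm across, 130 mm high. Leave it.
- wellplate: Clear well plate, 127 x 85 x 15 mm. Leave it.
- tipbox: Grey box with clear lid, 120 x 80 x 77 mm. Leave it.
- beaker: Glass beaker, 66 mm across, 85 mm high. Leave it.
- marker: White marker pen with black cap, 130 mm long, 12 mm thick. Leave it.
Things that resemble listed ones, but are neither listed nor needed, are in the scene too. Several things have the shape of the dish; the one meant has the colours described above.

How it is judged:
On the way:
1. the collar is turned so that the set screw faces the flat within 7 degrees, the screw still loose (angle between the z axis of knob_grip and the z axis of flat, either way round below 0.12 rad and contact force between set_tip and rod below 5 N), for 0.2 s.
At the end, for the whole second after the job is handed in: The set screw faces the rod's flat within 0.12 rad (7 degrees) and is clamped on the flat of the rod with 35 to 115 N (about 0.4 to 0.65 N m at the knob); the knob is released and the other things are at rest (angle between the z axis of knob_grip and the z axis of flat, either way round below 0.12 rad and contact force between set_tip and rod_flat above 30 N and contact force between set_tip and rod between 35 and 115 N and linear speed of each of driver, reagent, wellplate, tipbox, beaker, marker, dish below 0.02 m/s); the robot touches nothing.
It fails at once if the screw is overtightened (more than 115 N on the rod, about 0.7 N m at the knob) (contact force between set_tip and rod above 115 N).
It fails at once if the screw is tightened against the round of the rod (more than 40 N) (contact force between set_tip and rod above 40 N and contact force between set_tip and rod_flat below 5 N).
It fails at once if another thing on the bench is shifted by more than 30 mm (distance of any of driver, reagent, wellplate, tipbox, beaker, marker, dish from where it was at the start of the episode above 0.03 m).
It also fails if it takes over 67 s, if anything falls off the work surface, if the arm or the gripper's body presses on something with over 40 N, if the wrist force passes 120 N, or if a joint passes its speed limit or range.

## Working session

There is one attempt and no reset: what is moved stays moved. The work goes in short steps, Python scripts to look and compute and a tool call to move; the robot and the scene stay as the last step left them, time stands still between calls to the robot, and variables do not carry over. Pictures are saved under pics/ and viewed, and the job is handed in when it is done.

Besides the shell and the picture viewer there is one more tool, called after "Call:" as a command line: name --pt "numbers of a row" for each row, then --argument value for the rest. jog_arm: Moves the arm, as the interface text tells. Its arguments: {"type":"object","properties":{"steps":{"type":"array"},"force":{"type":"number"}},"required":["steps"]}

```bash
ls; mkdir -p pics
python3 - <<'E'
from plant import robot
import cv2
s=robot.read_state()
for k in s: print(k,s[k])
for n in("side","top"):
    c=robot.read_camera(n); cv2.imwrite(f"pics/{n}0.png",c["image"][:,:,::-1]); print(n,c["mtx"],c["extrinsics"])
E
```

```text
pics
t 0.0
q [ 1.10358591e+00  1.31133842e-01  1.48926194e+00  1.12092533e-06
  1.52296552e+00 -8.53926540e-02]
dq [ 6.32083203e-05 -1.17333906e-03  3.87388258e-04 -2.56687488e-04
 -1.22721959e-03  1.69817840e-03]
joint_torque [ 1.45160964e-03 -5.59853268e+01 -4.91756845e+01  7.68978847e-02
  3.57667124e-02 -1.45124113e-04]
tool_pos [0.22330265 0.55633379 0.23161325]
orientation [-5.96029528e-01 -3.08404085e+00  2.67192750e-03]
force [ 0.07127955 -0.19746999  0.22739758]
wrist_torque [-0.00967601  0.06222931  0.05129426]
opening 0.09339474636815989
side [[474.18550623   0.         277.72904185]
 [  0.         474.18550623 209.08384189]
 [  0.           0.           1.        ]] [[-0.99698066 -0.05743614  0.05225563  0.46471677]
 [-0.07760675  0.75955497 -0.64579675  0.82003465]
 [-0.00259895 -0.64790226 -0.76171905  1.08019976]
 [ 0.          0.          0.          1.        ]]
top [[410.81269416   0.         279.56482945]
 [  0.         410.81269416 207.73085805]
 [  0.           0.           1.        ]] [[-0.00980391 -0.99400309  0.10891161  0.38921632]
 [-0.99993519  0.01037582  0.00468564  0.01315602]
 [-0.00578758 -0.10885862 -0.99404039  1.23756196]
 [ 0.          0.          0.          1.        ]]
```

View pics/side0.png

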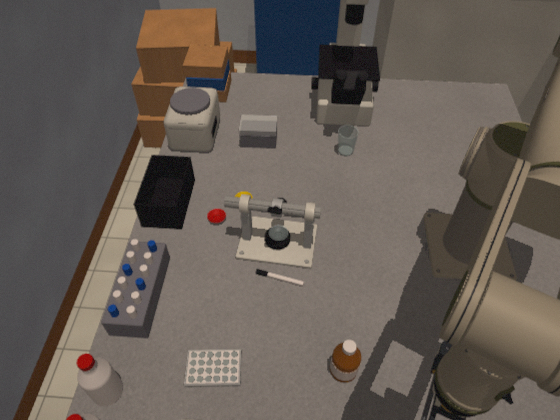

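View pics/top0.png

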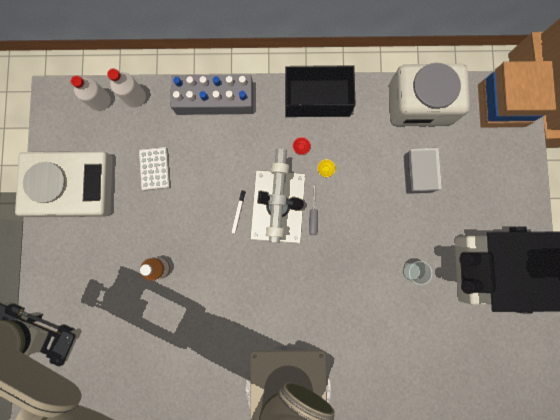

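Run:
```python
import cv2
a=cv2.imread("pics/side0.png")[170:290,200:350];b=cv2.imread("pics/top0.png")[135:255,220:350]
cv2.imwrite("pics/sc.png",cv2.resize(a,None,fx=5.3,fy=5,interpolation=cv2.INTER_CUBIC)[:600,:800]);cv2.imwrite("pics/tc.png",cv2.resize(b,None,fx=5,fy=5,interpolation=cv2.INTER_CUBIC))
```

```text
(no output)
```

View pics/sc.png

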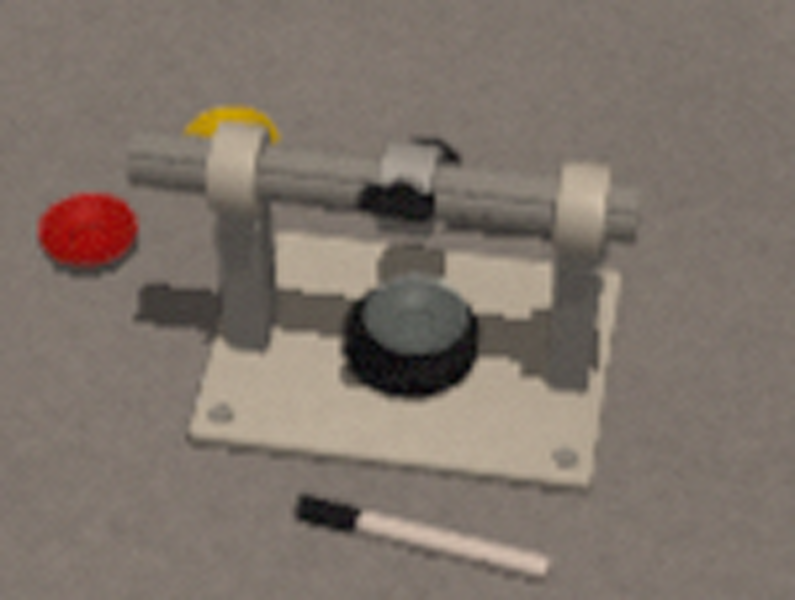

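View pics/tc.png

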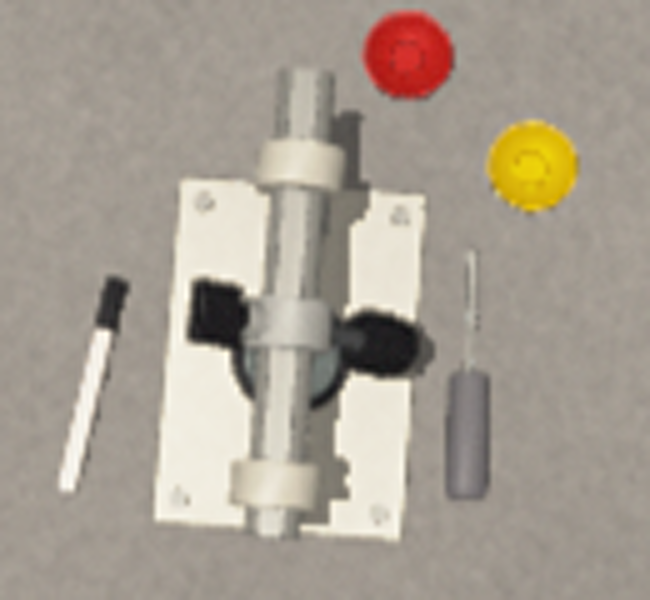

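The top view shows the rod running up the image, roughly along world +x. The knob is the square black block on the left (+y) at about (263,197), and the lamp is on the right. In the side view the knob is at about (275,210), in front of the collar. Next I'll compute the geometry.

```bash
cat > h.py <<'E'
import numpy as np, cv2
from plant import robot
def ray(c,uv):
    d=np.linalg.inv(c["mtx"])@np.array([uv[0],uv[1],1.0]); E=c["extrinsics"]
    return E[:3,3],E[:3,:3]@d
def onz(c,uv,z):
    o,d=ray(c,uv); return o+d*(z-o[2])/d[2]
def proj(c,P):
    P=np.atleast_2d(P);E=c["extrinsics"]; q=(P-E[:3,3])@E[:3,:3]; q=q@c["mtx"].T; return q[:,:2]/q[:,2:]
def tri(c1,u1,c2,u2):
    o1,d1=ray(c1,u1);o2,d2=ray(c2,u2)
    A=np.stack([d1,-d2],1); t=np.linalg.lstsq(A,o2-o1,rcond=None)[0]
    a,b=o1+d1*t[0],o2+d2*t[1]; return (a+b)/2,np.linalg.norm(a-b)
E
python3 - <<'E'
from h import *
T=robot.read_camera("top");S=robot.read_camera("side")
a=onz(T,(281,148.6),.15);b=onz(T,(274.4,243),.15);print(a,b,np.linalg.norm(a-b))
a2=onz(S,(224.5,202),.15);b2=onz(S,(320.2,213),.15);print(a2,b2,np.linalg.norm(a2-b2))
# base corners in top (z=.012)
for p in [(180,180),(425,197),(400,540),(155,520)]:
    print(onz(T,(p[0]/5+220,p[1]/5+135),.012))
for p in [(192,435),(588,483),(618,268)]:
    print(onz(S,(p[0]/5.3+200,p[1]/5+170),.012))
E
```

```text
[0.66927972 0.01282134 0.15      ] [0.41490381 0.03282773 0.15      ] 0.2551614388886579
[0.66891988 0.01767653 0.15      ] [0.41923811 0.03631437 0.15      ] 0.25037642465377347
[0.63626296 0.08927691 0.012     ]
[ 0.62418005 -0.05905021  0.012     ]
[ 0.41740688 -0.04077112  0.012     ]
[0.43072522 0.10490081 0.012     ]
[0.63743408 0.09376504 0.012     ]
[0.43352231 0.10945539 0.012     ]
[ 0.42203444 -0.03929934  0.012     ]
```

```bash
cat > prof.py <<'E'
from h import *
yaw=-0.0775; C=np.array([.5275,.0255,.15])
X=np.array([np.cos(yaw),np.sin(yaw),0])
w=np.arange(-.026,.0261,.001)
def prof(c,s0,s1,C=C):
    s=np.arange(s0,s1,.001)
    v=c["extrinsics"][:3,3]-C; n=np.cross(v,X); n/=np.linalg.norm(n)
    P=C+s[:,None,None]*X+w[None,:,None]*n
    uv=proj(c,P.reshape(-1,3)).reshape(len(s),len(w),2).astype(np.float32)
    im=cv2.cvtColor(c["image"],cv2.COLOR_RGB2GRAY).astype(np.float32)
    return cv2.remap(im,uv[...,0],uv[...,1],cv2.INTER_CUBIC),n
E
python3 - <<'E'
from prof import *
rows=[]
for nme in("top","side"):
    c=robot.read_camera(nme)
    R,n=prof(c,-.12,.15); print(nme,n)
    rows.append(cv2.resize(R.T,None,fx=2.9,fy=5.6,interpolation=cv2.INTER_CUBIC))
    for s0,s1 in((-.065,-.02),(.02,.065),(.1,.135)):
        p,_=prof(c,s0,s1); print(s0,np.round(p.mean(0)).astype(int))
cv2.imwrite("pics/strip.png",np.vstack(rows)[:600,:800])
print((w*1000).astype(int))
E
```

```text
top [0.07740512 0.99677524 0.02115561]
-0.065 [ 98  99 100 102 103 104 105 106 106 105 107 110 115 122 128 135 141 144
 147 157 175 197 212 217 217 215 214 213 212 213 215 215 209 194 174 157
 148 144 142 143 145 154 166 175 180 182 181 184 189 195 203 212 219]
0.02 [119 120 121 122 122 122 120 117 113 109 107 108 115 124 133 139 143 146
 151 163 180 196 206 207 206 204 202 201 201 202 202 199 189 172 155 144
 140 140 146 160 184 210 227 234 234 232 230 230 230 228 226 224 222]
0.1 [110 111 113 115 117 120 123 122 118 114 114 119 127 134 141 146 150 156
 166 178 189 194 195 193 191 191 192 194 195 195 194 186 174 160 151 148
 146 142 141 142 148 154 158 159 158 158 158 158 158 158 157 157 157]
side [ 0.05909706  0.76101548 -0.64603636]
-0.065 [117 117 117 116 117 117 117 117 117 117 117 118 120 123 127 130 131 132
 132 131 131 131 128 123 116 111 108 110 115 119 119 115 109 103  98  93
  88  83  78  73  67  63  61  65  75  88 100 110 117 119 119 117 116]
0.02 [118 119 119 120 120 120 119 119 118 118 117 118 120 123 126 129 130 131
 131 131 130 128 124 118 112 105 100 100 101 102 100  95  90  86  81  77
  72  67  64  66  73  84  95 105 113 117 118 117 116 117 116 115 115]
0.1 [128 129 130 130 130 131 131 131 130 129 128 128 129 130 131 132 132 133
 133 134 134 131 127 121 116 113 113 116 118 118 115 111 106 102  97  92
  86  81  79  82  89  98 106 112 115 116 116 116 116 117 118 118 118]
[-26 -24 -23 -22 -21 -20 -19 -18 -17 -16 -15 -14 -13 -12 -11 -10  -9  -8
  -7  -6  -5  -4  -3  -2  -1   0   0   1   2   3   4   5   6   7   8   9
  10  11  12  13  14  15  16  17  18  19  20  21  22  23  24  25  26][ WARN:0@1.204] global loadsave.cpp:1063 imwrite_ Unsupported depth image for selected encoder is fallbacked to CV_8U.
```

View pics/strip.png

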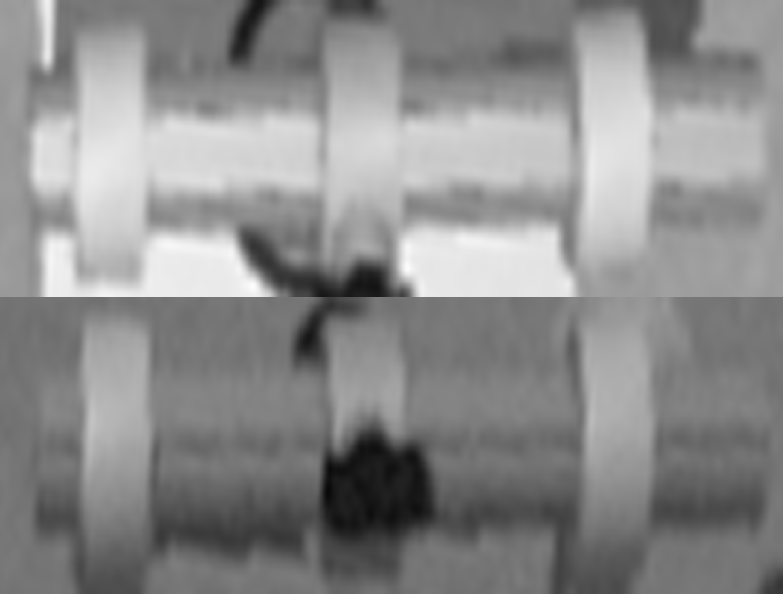

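```bash
sed -i 's/yaw=-0.0775/yaw=-0.0880/; s/np.arange(-.026,.0261,.001)/np.arange(-.034,.0341,.0005)/' prof.py
python3 - <<'E'
from prof import *
for nme in("top","side"):
    ims=[robot.read_camera(nme) for _ in range(6)]
    c=ims[0]; c["image"]=np.mean([i["image"] for i in ims],0).astype(np.float32)
    R,n=prof(c,0,.01); print(nme,n)
    for lab,s0,s1 in(("rod",-.065,-.045),("rod",-.035,-.02),("rod",.02,.04),("rod",.04,.065),("rod",.11,.135),("hold",-.095,-.08),("hold",.08,.095),("collar",-.009,.009)):
        p=prof(c,s0,s1)[0].mean(0); g=np.gradient(p); 
        pk=[]
        for i in range(1,len(g)-1):
            if abs(g[i])>1.5 and abs(g[i])>=abs(g[i-1]) and abs(g[i])>abs(g[i+1]):
                a,b,d=abs(g[i-1]),abs(g[i]),abs(g[i+1]); o=.5*(a-d)/(a-2*b+d)
                pk.append((round(1000*(w[i]+o*.0005),1),round(float(g[i]),1)))
        print(lab,s0,pk)
E
```

```text
top [0.08786427 0.99587887 0.02247532]
rod -0.065 [(np.float64(-30.2), -17.7), (np.float64(-12.4), 3.2), (np.float64(-6.1), 12.2), (np.float64(7.6), -10.8), (np.float64(14.6), 14.0), (np.float64(18.2), -2.0)]
rod -0.035 [(np.float64(-32.1), -17.6), (np.float64(-25.8), 3.5), (np.float64(-24.0), 3.8), (np.float64(-21.7), 2.8), (np.float64(-19.7), 1.6), (np.float64(-13.3), 4.0), (np.float64(-11.4), 3.6), (np.float64(-6.2), 9.5), (np.float64(3.5), 1.7), (np.float64(6.9), -10.4), (np.float64(13.5), -6.7), (np.float64(15.3), -5.7), (np.float64(24.0), 12.2), (np.float64(26.4), 11.7), (np.float64(29.1), 4.6), (np.float64(31.5), -1.6)]
rod 0.02 [(np.float64(-31.7), -18.2), (np.float64(-16.2), -2.4), (np.float64(-12.3), 4.5), (np.float64(-5.5), 9.8), (np.float64(7.5), -9.0), (np.float64(14.4), 13.3), (np.float64(25.0), -2.7), (np.float64(28.1), -2.3)]
rod 0.04 [(np.float64(-30.4), -15.7), (np.float64(-17.9), -3.0), (np.float64(-12.9), 5.4), (np.float64(-6.1), 8.5), (np.float64(7.3), -8.7), (np.float64(14.7), 12.6), (np.float64(18.8), -1.5)]
rod 0.11 [(np.float64(-31.3), -4.7), (np.float64(-19.
[... 2148 characters left out ...]
 -1.8), (np.float64(4.0), -1.8), (np.float64(6.0), -1.8), (np.float64(8.7), -2.2), (np.float64(11.1), -2.1), (np.float64(14.0), -1.7), (np.float64(16.7), -2.0), (np.float64(19.2), -2.4), (np.float64(28.8), 1.8), (np.float64(33.4), -2.3)]
hold 0.08 [(np.float64(-31.8), 3.0), (np.float64(-21.0), 2.0), (np.float64(-19.7), 1.8), (np.float64(5.1), -1.5), (np.float64(7.1), -1.8), (np.float64(9.5), -1.6), (np.float64(15.5), -2.4), (np.float64(17.6), -2.5), (np.float64(20.2), -2.2)]
collar -0.009 [(np.float64(-26.9), -6.6), (np.float64(-22.6), 8.6), (np.float64(-13.6), 1.7), (np.float64(-1.2), -8.0), (np.float64(1.4), -6.9), (np.float64(16.3), 4.6), (np.float64(23.6), 5.0), (np.float64(28.7), -4.3)]
```

Run:
```python
from h import *
yaw=-.088;C=np.array([.5305,.0259,.15]);X=np.array([np.cos(yaw),np.sin(yaw),0]);Y=np.array([-np.sin(yaw),np.cos(yaw),0]);Z=np.array([0,0,1.])
vis=[]
for nme,box in(("top",(255,187,275,208)),("side",(262,200,286,216))):
    c=robot.read_camera(nme); im=c["image"]; x0,y0,x1,y1=box
    m=np.zeros(im.shape[:2],np.uint8); m[y0:y1,x0:x1]=(im.max(2)[y0:y1,x0:x1]<50)*255
    n,l,st,ce=cv2.connectedComponentsWithStats(m); i=1+np.argmax(st[1:,4]); print(nme,st[i],ce[i])
    big=cv2.resize(im[170:240,230:320],None,fx=8,fy=8,interpolation=cv2.INTER_CUBIC)[:,:,::-1].copy()
    for th,col in((.7,(0,255,0)),(.85,(0,0,255)),(1.0,(255,0,0))):
        k=np.cos(th)*Z+np.sin(th)*Y; t=np.cross(k,X)
        Q=np.array([C+.063*k+a*X+b*t for a,b in((-.017,-.006),(.017,-.006),(.017,.006),(-.017,.006))])
        uv=proj(c,Q); print(th,np.round(uv,1).tolist())
        cv2.polylines(big,[np.round((uv+.5-[230,170])*8).astype(np.int32)],True,col,1)
    vis.append(big[:290] if 0 else big)
cv2.imwrite("pics/kn.png",cv2.resize(np.vstack(vis),None,fx=.53,fy=.53)); cv2.imwrite("pics/kt.png",vis[0]);cv2.imwrite("pics/ks.png",vis[1])
```

```text
top [258 192  11  13 100] [263.35 197.68]
0.7 [[261.7, 202.4], [262.8, 189.2], [259.4, 189.4], [258.3, 202.5]]
0.85 [[258.9, 202.5], [260.1, 189.4], [257.2, 189.7], [256.1, 202.7]]
1.0 [[256.6, 202.6], [257.7, 189.6], [255.5, 190.0], [254.4, 202.9]]
side [267 207  15   7  80] [274.45   210.0375]
0.7 [[281.5, 205.5], [267.8, 203.8], [267.2, 208.6], [280.9, 210.3]]
0.85 [[281.0, 209.3], [267.3, 207.6], [266.8, 212.4], [280.5, 214.1]]
1.0 [[280.6, 213.1], [266.9, 211.4], [266.5, 216.0], [280.1, 217.8]]
```

View pics/kt.png

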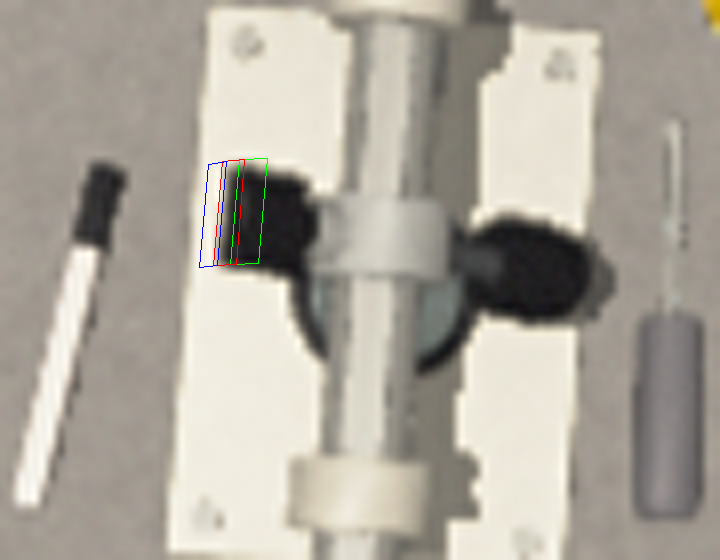

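View pics/ks.png

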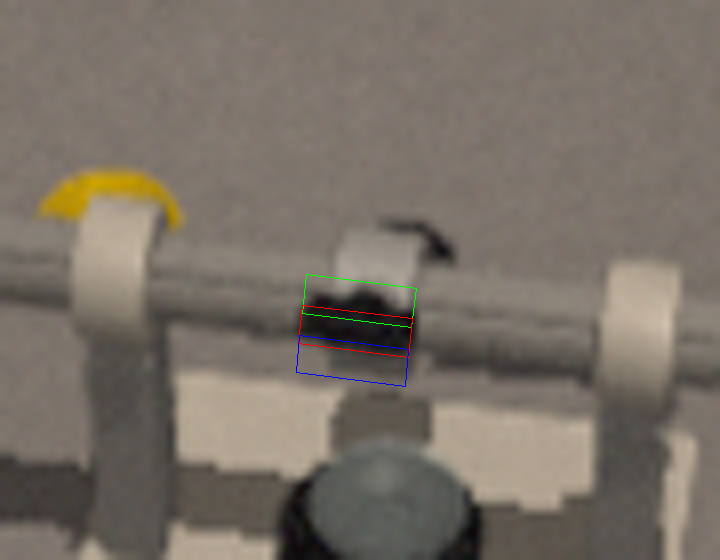

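The knob leans about 0.78 rad towards +y and is pre-turned by about 0.1 rad. The flat faces about 0.03 rad towards +y. Next I'll plan the approach along the screw axis.

```bash
cat > go.py <<'E'
import sys
from h import *
from scipy.spatial.transform import Rotation as Ro
yaw=-.088;C=np.array([.5295,.0259,.15]);X=np.array([np.cos(yaw),np.sin(yaw),0]);Y=np.array([-np.sin(yaw),np.cos(yaw),0]);Z=np.array([0,0,1.])
def target(r,th,ph):
    k=np.cos(th)*Z+np.sin(th)*Y
    R=np.stack([-X,np.cross(k,X),-k],1)@Ro.from_rotvec([0,0,ph]).as_matrix()
    return C+r*k,R
def rel(r,th,ph):
    s=robot.read_state(); R0=Ro.from_rotvec(s["orientation"]).as_matrix()
    P,R=target(r,th,ph)
    return np.r_[R0.T@(P-s["tool_pos"]),Ro.from_matrix(R0.T@R).as_rotvec()]
def where():
    s=robot.read_state(); R=Ro.from_rotvec(s["orientation"]).as_matrix()
    k=-R[:,2]; th=np.arctan2(k@Y,k[2]); d=s["tool_pos"]-C
    kk=np.cos(th)*Z+np.sin(th)*Y; ph=Ro.from_matrix(target(0,th,0)[1].T@R).as_rotvec()
    print("t",s["t"],"th",round(th,3),"ph/err",np.round(ph,3),"along X",round(d@X,4),"r",round(d@kk,4),"perp",round(d@np.cross(kk,X),4),"open",round(s["opening"],4))
    print(" F",np.round(s["force"],2),"M",np.round(s["wrist_torque"],3),"Mtool",np.round(R.T@s["wrist_torque"],3),"q",np.round(s["q"],2),"tau6",round(s["joint_torque"][5],3))
if __name__=="__main__":
    where()
    for a in sys.argv[1:]:
        r,th,ph=map(float,a.split(",")); print(a,np.round(rel(r,th,ph),4).tolist(),"P",np.round(target(r,th,ph)[0],3))
E
python3 go.py .2,.78,.1 .15,.78,.1
```

```text
t 1.0 th -0.0 ph/err [-0.    -0.     0.294] along X -0.3514 r 0.0826 perp 0.502 open 0.0933
 F [ 0.33 -0.04 -0.09] M [ 0.048  0.067 -0.072] Mtool [-0.02   0.08   0.072] q [ 1.1   0.13  1.49  0.    1.52 -0.09] tau6 -0.0
.2,.78,.1 [-0.441, -0.2441, -0.0595, 0.7661, -0.1528, -0.1839] P [0.542 0.166 0.292]
.15,.78,.1 [-0.4512, -0.2777, -0.024, 0.7661, -0.1528, -0.1839] P [0.539 0.131 0.257]
```

Call:
jog_arm --pt "0.4 -0.1 -0.05 -0.06 0.2 -0.04 -0.05" --pt "0.4 -0.15 -0.08 -0.06 0.35 -0.07 -0.08" --pt "0.4 -0.2 -0.11 -0.06 0.5 -0.1 -0.12" --pt "0.4 -0.25 -0.14 -0.06 0.65 -0.13 -0.15" --pt "0.4 -0.3 -0.17 -0.06 0.766 -0.153 -0.184" --force 30

```text
t: 1.62
tool_pos: [0.414, 0.3201, 0.2915]
orientation: [0.27, 2.887, -1.199]
force: [1.1, 0.4, -0.7]
opening: 0.0561
```

```bash
python3 go.py .2,.78,.1
```

```text
t 1.625 th 0.784 ph/err [-0.    -0.     0.098] along X -0.1409 r 0.2999 perp 0.1004 open 0.0561
 F [ 1.1   0.35 -0.66] M [ 0.344 -0.058 -0.003] Mtool [-0.348  0.017  0.022] q [ 0.85  0.49  1.15 -0.51  2.12 -0.67] tau6 2.02
.2,.78,.1 [-0.1502, -0.0869, 0.1, -0.004, 0.0008, 0.0016] P [0.542 0.166 0.292]
```

Call:
jog_arm --pt "0.4 -0.05 -0.03 0.02 -0.004 0 0" --pt "0.4 -0.1 -0.06 0.05 -0.004 0 0" --pt "0.4 -0.15 -0.087 0.09 -0.004 0 0.002" --pt "0.4 -0.15 -0.087 0.1 -0.004 0 0.002" --pt "0.4 -0.15 -0.087 0.1 -0.004 0 0.002"

```text
t: 2.25
tool_pos: [0.5413, 0.165, 0.2913]
orientation: [0.274, 2.889, -1.194]
force: [-0.4, 1.3, 0.5]
opening: 0.0558
```

```bash
cat > snap.py <<'E'
import sys
from h import *
v=[]
for n,(x,y) in(("top",(220,150)),("side",(225,150))):
    im=robot.read_camera(n)["image"]; v.append(cv2.resize(im[y:y+100,x:x+100],None,fx=4,fy=5.5,interpolation=cv2.INTER_CUBIC) if 0 else cv2.resize(im[y:y+100,x:x+100],(400,400),interpolation=cv2.INTER_CUBIC))
cv2.imwrite(f"pics/{sys.argv[1]}.png",np.hstack(v)[:,:,::-1])
E
python3 go.py .09,.78,.1; python3 snap.py a1
```

```text
t 2.25 th 0.781 ph/err [0.    0.002 0.101] along X -0.0005 r 0.1987 perp -0.0003 open 0.0558
 F [-0.44  1.31  0.53] M [ 0.357 -0.061 -0.006] Mtool [-0.361  0.02   0.024] q [ 0.57  0.43  1.22 -0.64  1.95 -0.92] tau6 -0.194
.09,.78,.1 [-0.0007, 0.0003, 0.1087, -0.001, -0.0018, -0.0007] P [0.535 0.089 0.214]
```

View pics/a1.png

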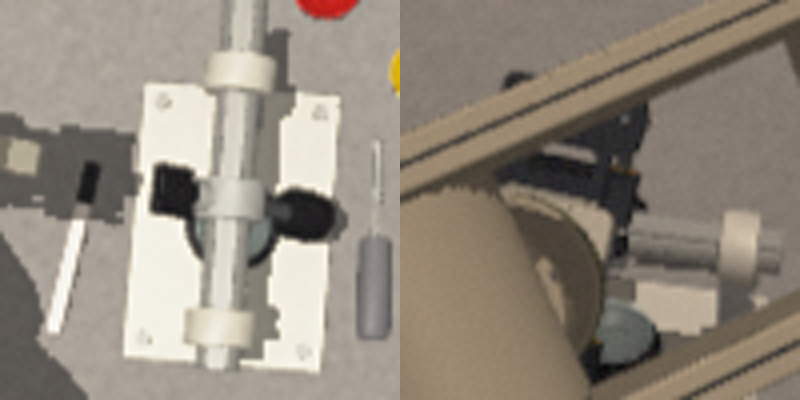

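The gripper is at the left edge of the top crop and the arm hides the collar in the side view. The path to the knob looks clear, so I'll advance.

Call:
jog_arm --pt "0.4 -0.0007 0.0003 0.04 -0.001 -0.002 0" --pt "0.4 -0.0007 0.0003 0.08 -0.001 -0.002 0" --pt "0.4 -0.0007 0.0003 0.109 -0.001 -0.002 0" --pt "0.4 -0.0007 0.0003 0.109 -0.001 -0.002 0"

```text
t: 2.85
tool_pos: [0.5336, 0.0911, 0.2133]
orientation: [0.267, 2.889, -1.194]
force: [-0.6, 0.7, -0.4]
opening: 0.0556
```

```bash
python3 go.py .046,.78,.1; python3 snap.py a2
```

```text
t 2.85 th 0.781 ph/err [-0.    -0.001  0.097] along X -0.0017 r 0.0909 perp 0.0019 open 0.0556
 F [-0.57  0.69 -0.39] M [ 0.374 -0.004 -0.029] Mtool [-0.367  0.077  0.001] q [ 0.48  0.36  1.45 -0.65  1.77 -0.89] tau6 0.014
.046,.78,.1 [-0.0018, -0.0018, 0.0449, -0.0006, 0.0014, 0.0034] P [0.532 0.058 0.183]
```

View pics/a2.png

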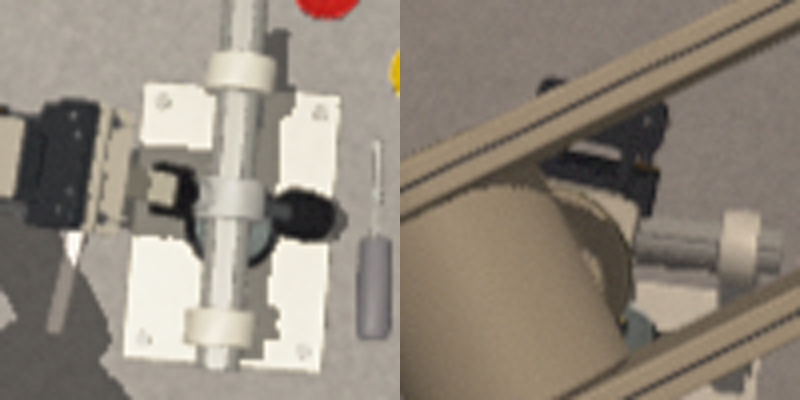

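The upper finger at about (163,187) lines up with the knob along the rod, so I'll advance to the grasp and close.

Call:
jog_arm --pt "0.4 -0.002 -0.002 0.02 0 0.001 0.003" --pt "0.4 -0.002 -0.002 0.035 0 0.001 0.003" --pt "0.4 -0.002 -0.002 0.045 0 0.001 0.003" --pt "0.4 -0.002 -0.002 0.045 0 0.001 0.003"

```text
t: 3.45
tool_pos: [0.5336, 0.0583, 0.1841]
orientation: [0.273, 2.887, -1.191]
force: [0.7, -0.3, 0.5]
opening: 0.0558
```

```bash
python3 go.py .046,.78,.1; python3 snap.py a3
```

```text
t 3.45 th 0.779 ph/err [-0.    -0.002  0.101] along X 0.0012 r 0.0472 perp -0.0008 open 0.0558
 F [ 0.7  -0.27  0.5 ] M [ 0.387 -0.05  -0.001] Mtool [-0.389  0.029  0.012] q [ 0.43  0.35  1.53 -0.66  1.69 -0.89] tau6 -0.035
.046,.78,.1 [0.0013, 0.0007, 0.0012, 0.0008, 0.0016, -0.0014] P [0.532 0.058 0.183]
```

View pics/a3.png

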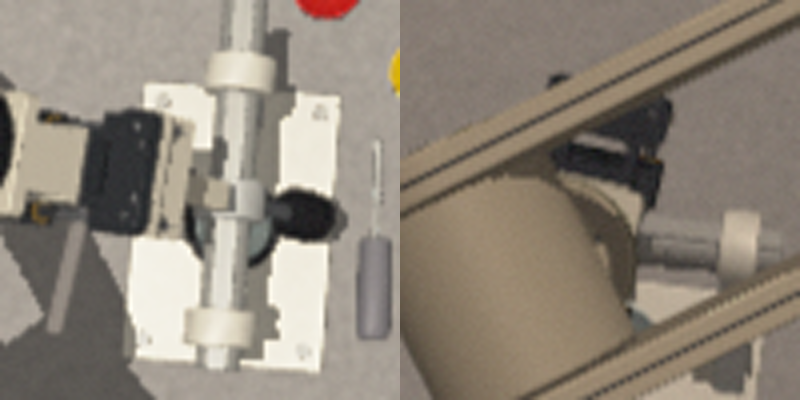

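Call:
jog_arm --pt "0.7 0.001 0.001 0.001 0 0 0" --pt "1 0.001 0.001 0.001 0 0 0" --pt "1 0.001 0.001 0.001 0 0 0" --pt "1 0.001 0.001 0.001 0 0 0" --pt "1 0.001 0.001 0.001 0 0 0" --force 30

```text
t: 4.18
tool_pos: [0.5336, 0.0602, 0.1831]
orientation: [0.272, 2.887, -1.185]
force: [1.4, 4.5, -3.4]
opening: 0.0156
```

```bash
python3 go.py .046,.6,.1
```

```text
t 4.175 th 0.776 ph/err [-0.    -0.004  0.102] along X 0.0011 r 0.0478 perp 0.0015 open 0.0156
 F [ 1.44  4.53 -3.37] M [ 1.466 -0.348  0.114] Mtool [-1.507 -0.082  0.078] q [ 0.43  0.35  1.53 -0.66  1.69 -0.88] tau6 -0.048
.046,.6,.1 [0.0002, -0.0096, 0.0025, -0.1749, 0.022, -0.0011] P [0.532 0.052 0.188]
```

Call:
jog_arm --pt "1 0 -0.001 0.001 0 0 0" --pt "1 0 -0.001 0.001 0 0 0" --pt "1 0 -0.001 0.001 0 0 0"

```text
t: 4.55
tool_pos: [0.5337, 0.0602, 0.183]
orientation: [0.27, 2.887, -1.182]
force: [-0.3, 7.0, -0.0]
opening: 0.0156
```

```bash
python3 go.py .046,.6,.1
```

```text
t 4.55 th 0.774 ph/err [-0.    -0.006  0.101] along X 0.0011 r 0.0477 perp 0.0016 open 0.0156
 F [-0.31  6.98 -0.  ] M [ 1.296 -0.024 -0.048] Mtool [-1.276  0.228 -0.021] q [ 0.43  0.34  1.53 -0.66  1.69 -0.89] tau6 -0.044
.046,.6,.1 [0.0002, -0.0096, 0.0024, -0.1725, 0.023, -0.0005] P [0.532 0.052 0.188]
```

Call:
jog_arm --pt "1 0 0 0 0 0 0" --pt "1 0 0 0 0 0 0" --pt "1 0 0 0 0 0 0" --force 60

```text
t: 4.92
tool_pos: [0.5337, 0.0602, 0.1831]
orientation: [0.27, 2.887, -1.182]
force: [0.6, 2.3, 1.2]
opening: 0.015
```

```bash
python3 go.py .046,.6,.1; python3 snap.py a4
```

```text
t 4.925 th 0.774 ph/err [-0.    -0.006  0.101] along X 0.0012 r 0.0478 perp 0.0015 open 0.015
 F [0.62 2.28 1.2 ] M [ 0.261  0.141 -0.001] Mtool [-0.235  0.142 -0.112] q [ 0.43  0.34  1.53 -0.66  1.69 -0.89] tau6 0.024
.046,.6,.1 [0.0002, -0.0096, 0.0024, -0.1725, 0.023, -0.0006] P [0.532 0.052 0.188]
```

View pics/a4.png

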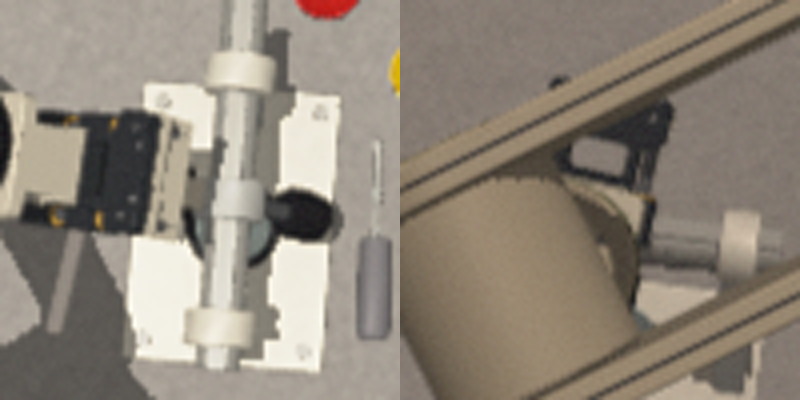

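```bash
python3 go.py .0475,.7,.1 .0475,.6,.1 .0475,.5,.1 .0475,.4,.1
```

```text
t 5.025 th 0.774 ph/err [-0.    -0.006  0.101] along X 0.0012 r 0.0478 perp 0.0016 open 0.0147
 F [0.7  1.65 0.28] M [ 0.224  0.129 -0.028] Mtool [-0.198  0.147 -0.082] q [ 0.43  0.34  1.53 -0.66  1.69 -0.89] tau6 0.027
.0475,.7,.1 [0.0007, -0.0052, 0.0004, -0.0729, 0.013, -0.0008] P [0.532 0.056 0.186]
.0475,.6,.1 [0.0002, -0.0098, 0.001, -0.1724, 0.023, -0.0005] P [0.532 0.053 0.189]
.0475,.5,.1 [-0.0003, -0.0145, 0.0021, -0.2719, 0.0331, -0.0002] P [0.532 0.049 0.192]
.0475,.4,.1 [-0.0007, -0.0189, 0.0036, -0.3714, 0.0431, 0.0001] P [0.531 0.044 0.194]
```

Call:
jog_arm --pt "1 0.001 -0.003 0.0 -0.05 0.01 0" --pt "1 0.001 -0.006 0.0005 -0.1 0.015 0" --pt "1 0.0005 -0.0085 0.001 -0.15 0.02 0" --pt "1 0 -0.011 0.0013 -0.2 0.026 0" --pt "1 0 -0.0133 0.002 -0.25 0.031 0"

```text
t: 5.65
tool_pos: [0.5327, 0.0504, 0.1912]
orientation: [0.284, 3.018, -0.802]
force: [5.3, 4.2, -2.2]
opening: 0.0144
```

```bash
python3 go.py .0475,.5,.1 .0475,.4,.1 .0475,.3,.1 .0475,.2,.1; python3 snap.py a5
```

```text
t 5.65 th 0.518 ph/err [-0.    -0.003  0.101] along X 0.0011 r 0.048 perp 0.0011 open 0.0144
 F [ 5.35  4.19 -2.25] M [ 1.153 -0.899  0.571] Mtool [-1.319 -0.844 -0.099] q [ 0.31  0.17  1.61 -0.47  1.58 -1.02] tau6 0.545
.0475,.5,.1 [0.0009, -0.002, 0.0005, -0.0172, 0.0049, -0.0006] P [0.532 0.049 0.192]
.0475,.4,.1 [0.0004, -0.0067, 0.0008, -0.1167, 0.0149, -0.0004] P [0.531 0.044 0.194]
.0475,.3,.1 [-0.0001, -0.0114, 0.0016, -0.2162, 0.0249, -0.0003] P [0.531 0.04  0.195]
.0475,.2,.1 [-0.0005, -0.0159, 0.0028, -0.3157, 0.0349, -0.0001] P [0.53  0.035 0.197]
```

View pics/a5.png

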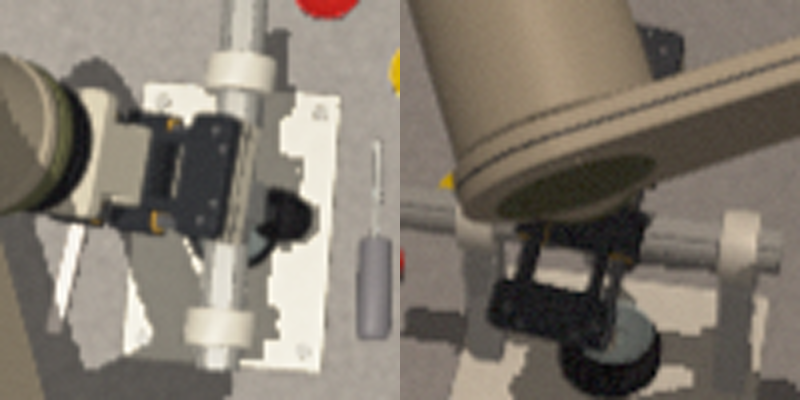

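The lamp has swung in under the rod, so the collar is following the gripper. I'll continue.

Call:
jog_arm --pt "1 0.0008 -0.003 0.0005 -0.05 0.007 0" --pt "1 0.0005 -0.006 0.0007 -0.1 0.013 0" --pt "1 0.0002 -0.0083 0.001 -0.15 0.018 0" --pt "1 0 -0.0107 0.0015 -0.2 0.023 0" --pt "1 -0.0002 -0.013 0.002 -0.25 0.028 0"

```text
t: 6.38
tool_pos: [0.5317, 0.039, 0.1963]
orientation: [0.293, 3.096, -0.409]
force: [6.5, 6.1, -4.8]
opening: 0.0144
```

```bash
python3 go.py .0475,.2,.1 .0475,.1,.1 .0475,.03,.1
```

```text
t 6.375 th 0.262 ph/err [-0.    -0.003  0.101] along X 0.001 r 0.0481 perp 0.0008 open 0.0144
 F [ 6.53  6.07 -4.84] M [ 1.375 -1.157  0.292] Mtool [-1.572 -0.918 -0.01 ] q [ 0.15  0.04  1.68 -0.26  1.49 -1.2 ] tau6 0.679
.0475,.2,.1 [0.0006, -0.0038, 0.0007, -0.0612, 0.0097, -0.0011] P [0.53  0.035 0.197]
.0475,.1,.1 [0.0002, -0.0085, 0.0013, -0.1607, 0.0197, -0.0009] P [0.53  0.031 0.197]
.0475,.03,.1 [-0.0002, -0.0118, 0.0019, -0.2304, 0.0267, -0.0008] P [0.53  0.027 0.197]
```

Call:
jog_arm --pt "1 0.0005 -0.003 0.0005 -0.05 0.008 0" --pt "1 0.0003 -0.0058 0.001 -0.1 0.014 0" --pt "1 0.0001 -0.008 0.0013 -0.15 0.019 0" --pt "1 0 -0.0105 0.0016 -0.2 0.024 0" --pt "1 0 -0.0118 0.0019 -0.23 0.027 0"

```text
t: 7.0
tool_pos: [0.5307, 0.0279, 0.1982]
orientation: [0.296, 3.124, -0.043]
force: [7.0, 5.5, -1.4]
opening: 0.0144
```

Call:
jog_arm --pt "1 0 0 0 0 0 0" --pt "1 0 0 0 0 0 0"

```text
t: 7.25
tool_pos: [0.5309, 0.0278, 0.1983]
orientation: [0.297, 3.124, -0.043]
force: [2.3, 1.6, 0.0]
opening: 0.0144
```

```bash
python3 go.py .0475,.03,.1;  python3 snap.py a6
```

```text
t 7.25 th 0.027 ph/err [-0.    -0.003  0.102] along X 0.0012 r 0.0483 perp 0.0007 open 0.0144
 F [2.32 1.57 0.01] M [ 0.446 -0.469 -0.012] Mtool [-0.527 -0.376  0.025] q [-0.03 -0.04  1.72 -0.03  1.45 -1.4 ] tau6 -0.038
.0475,.03,.1 [0.0011, -0.0007, 0.0008, 0.0029, 0.0032, -0.0015] P [0.53  0.027 0.197]
```

View pics/a6.png

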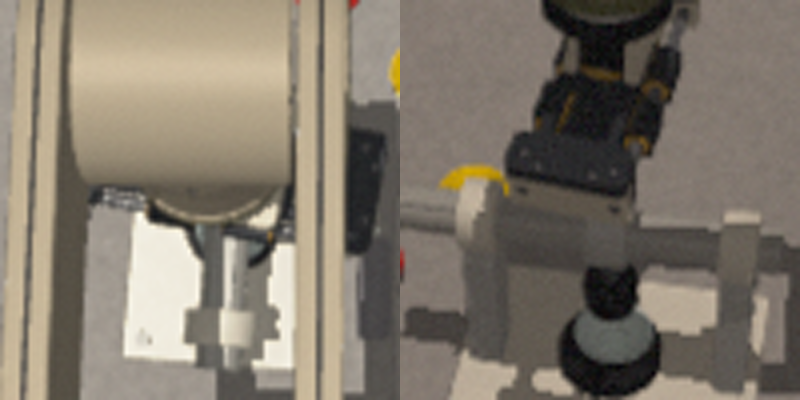

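The lamp now hangs straight down in the side view. The grip opening reads 14.4 mm on a 12 mm bar, so I'll let go, step aside and check the angle properly.

Call:
jog_arm --pt "0.4 0 0 0 0 0 0" --pt "0.4 0 0 0 0 0 0" --pt "0.4 0 0 -0.03 0 0 0" --pt "0.4 0 0 -0.07 0 0 0" --pt "0.4 0 0.06 -0.1 0 0 0" --force 30

```text
t: 7.98
tool_pos: [0.5418, 0.0833, 0.2968]
orientation: [0.304, 3.121, -0.045]
force: [0.0, 1.0, -0.2]
opening: 0.0548
```

Call:
jog_arm --pt "0.4 0 0.06 -0.02 0 0 0" --pt "0.4 0 0.12 -0.02 0 0 0" --pt "0.4 0 0.18 -0.02 0 0 0" --pt "0.4 0 0.23 -0.02 0 0 0" --pt "0.4 0 0.23 -0.02 0 0 0"

```text
t: 8.6
tool_pos: [0.5852, 0.3126, 0.3081]
orientation: [0.298, 3.124, -0.047]
force: [0.5, 0.3, -0.3]
opening: 0.0561
```

```bash
python3 go.py .12,.03,.1;  python3 snap.py a7
```

```text
t 8.6 th 0.03 ph/err [-0.    -0.002  0.102] along X 0.0303 r 0.1668 perp 0.2856 open 0.0561
 F [ 0.54  0.26 -0.27] M [ 0.016 -0.055  0.025] Mtool [-0.026 -0.052 -0.024] q [ 0.43  0.3   1.16 -0.03  1.7  -0.96] tau6 0.557
.12,.03,.1 [0.0011, -0.2872, 0.0468, 0.0, 0.0024, -0.0022] P [0.53  0.029 0.27 ]
```

View pics/a7.png

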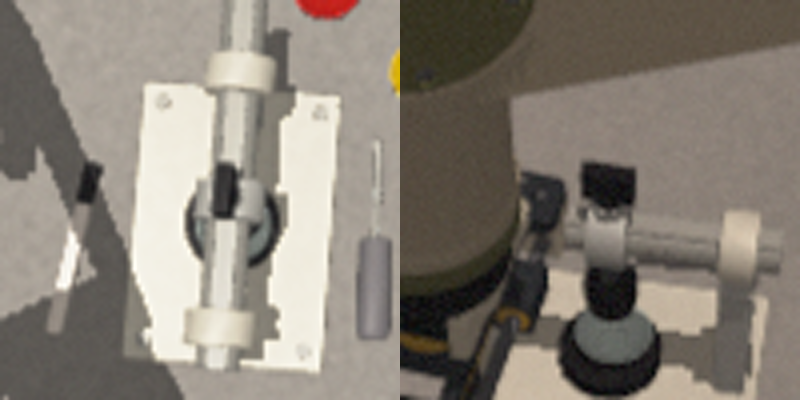

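Run:
```python
from go import *
for nme,box in(("top",(266,186,288,208)),("side",(262,185,292,207))):
    ims=[robot.read_camera(nme) for _ in range(3)]; c=ims[0]; im=np.mean([i["image"] for i in ims],0).astype(np.float32)
    x0,y0,x1,y1=box
    big=cv2.resize(im[170:240,230:320],None,fx=8,fy=8,interpolation=cv2.INTER_CUBIC).clip(0,255).astype(np.uint8)[:,:,::-1].copy()
    Ct=C.copy(); 
    if nme=="top": Ct[1]=.0253
    else: Ct[1]=.0272
    for th,col in((-.07,(255,0,0)),(.03,(0,255,0)),(.13,(0,0,255))):
        k=np.cos(th)*Z+np.sin(th)*Y; t0=np.cross(k,X); ph=.07
        u=np.cos(ph)*X-np.sin(ph)*t0; t=np.cross(k,u)
        Q=np.array([Ct+.063*k+a*u+b*t for a,b in((-.017,-.006),(.017,-.006),(.017,.006),(-.017,.006))])
        uv=proj(c,Q)
        cv2.polylines(big,[np.round((uv+.5-[230,170])*8).astype(np.int32)],True,col,1)
    cv2.imwrite(f"pics/k2{nme}.png",big)
    g=im.max(2)
    if nme=="top":
        for off in(.024,.034,.044):  # profile across the knob outer face / bar
            pass
        P0=Ct+.063*Z
        w=np.arange(-.016,.0161,.0005)
        for s in(-.013,-.009,-.005,0,.005,.009,.013):
            uv=proj(c,P0+s*X+w[:,None]*Y).astype(np.float32)
            p=cv2.remap(g,uv[:,:1],uv[:,1:],cv2.INTER_CUBIC)[:,0]
            d=np.gradient(p);i,j=np.argmin(d),np.argmax(d); print(s,"edges mm",round(w[i]*1000,1),round(w[j]*1000,1),int(p.min()),int(p.max()))
```

```text
-0.013 edges mm -4.5 10.0 34 203
-0.009 edges mm -7.0 9.0 29 186
-0.005 edges mm -7.0 9.0 23 208
0 edges mm -6.0 9.5 29 197
0.005 edges mm -6.0 9.5 37 212
0.009 edges mm -8.5 9.5 33 250
0.013 edges mm -4.0 9.5 48 243
```

View pics/k2top.png

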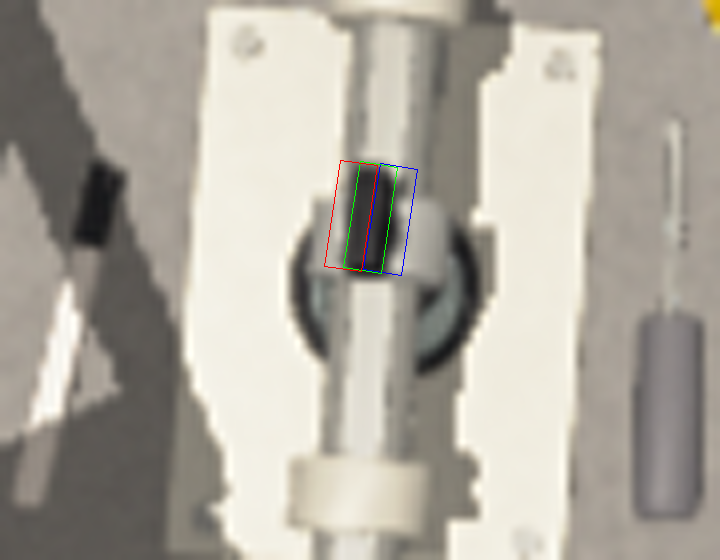

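View pics/k2side.png

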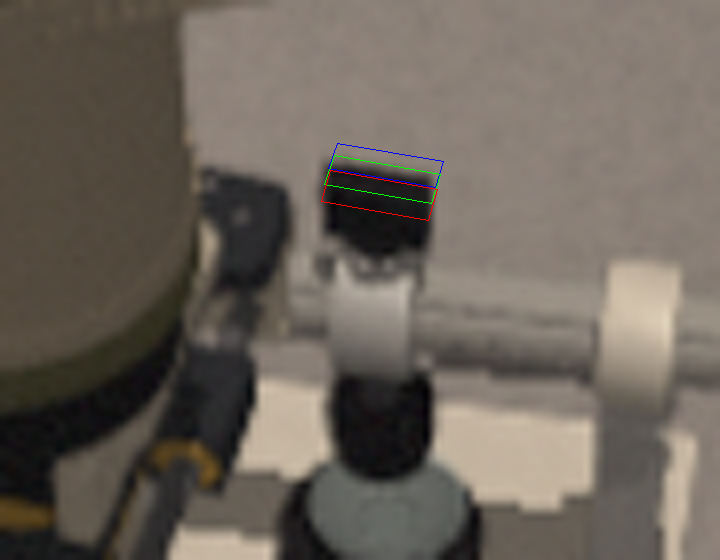

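Both views agree that the knob stands about 0.03 rad towards +y, within about 0.02 rad of the flat measured in the same view. The bar is nearly parallel to the rod, so knob angle is about 0–0.05. I'll go back and regrasp with a smaller twist.

```bash
python3 go.py .14,.03,.03
```

```text
t 9.0 th 0.029 ph/err [-0.    -0.006  0.108] along X 0.0318 r 0.1692 perp 0.2816 open 0.0557
 F [ 0.03 -0.21 -0.81] M [ 0.04  -0.04   0.028] Mtool [-0.048 -0.032 -0.027] q [ 0.42  0.3   1.16 -0.03  1.7  -0.96] tau6 -0.007
.14,.03,.03 [0.0015, -0.2832, 0.029, 0.0017, 0.0059, -0.0778] P [0.53 0.03 0.29]
```

Call:
jog_arm --pt "0.45 0.001 -0.06 0.0 0 0.006 -0.078" --pt "0.45 0.001 -0.12 0.01 0.001 0.006 -0.078" --pt "0.45 0.0015 -0.18 0.02 0.002 0.006 -0.078" --pt "0.45 0.0015 -0.24 0.029 0.002 0.006 -0.078" --pt "0.45 0.0015 -0.283 0.029 0.002 0.006 -0.078"

```text
t: 9.62
tool_pos: [0.5287, 0.0275, 0.2895]
orientation: [-0.188, -3.134, 0.048]
force: [0.6, -0.5, 1.1]
opening: 0.0513
```

Call:
jog_arm --pt "0.45 0 0 0 0 0 0" --pt "0.45 0 0 0 0 0 0"

```text
t: 9.88
tool_pos: [0.5287, 0.0274, 0.2899]
orientation: [-0.19, -3.135, 0.047]
force: [0.7, 0.0, -0.3]
opening: 0.0506
```

```bash
python3 go.py .047,.03,.03
```

```text
t 9.875 th 0.03 ph/err [-0.    -0.     0.033] along X -0.0009 r 0.1399 perp -0.0028 open 0.0506
 F [ 0.75  0.01 -0.31] M [ 0.108  0.031 -0.037] Mtool [-0.103  0.045  0.036] q [-0.02 -0.07  1.59 -0.03  1.62 -1.48] tau6 -0.086
.047,.03,.03 [-0.0008, 0.0028, 0.0929, -0.0002, 0.0002, -0.0031] P [0.53  0.027 0.197]
```

Call:
jog_arm --pt "0.45 -0.0018 0.0035 0.03 0 0 -0.003" --pt "0.45 -0.0018 0.0035 0.06 0 0 -0.003" --pt "0.45 -0.0018 0.0035 0.083 0 0 -0.003" --pt "0.45 -0.0018 0.0035 0.093 0 0 -0.003" --pt "0.45 -0.0018 0.0035 0.093 0 0 -0.003"

```text
t: 10.5
tool_pos: [0.5305, 0.0287, 0.1965]
orientation: [-0.184, -3.134, 0.047]
force: [0.9, 0.3, -0.0]
opening: 0.0513
```

```bash
python3 go.py .047,.03,.03
```

```text
t 10.5 th 0.03 ph/err [0.    0.001 0.029] along X 0.0008 r 0.0466 perp 0.0014 open 0.0513
 F [ 0.87  0.33 -0.05] M [ 0.042 -0.023 -0.037] Mtool [-0.044 -0.017  0.038] q [-0.02 -0.03  1.72 -0.03  1.45 -1.47] tau6 0.008
.047,.03,.03 [0.0007, -0.0015, -0.0004, -0.0001, -0.0008, 0.0009] P [0.53  0.027 0.197]
```

Call:
jog_arm --pt "1 0 -0.0005 0 0 0 0" --pt "1 0 -0.0005 0 0 0 0" --pt "1 0 -0.0005 0 0 0 0" --pt "1 0 -0.0005 0 0 0 0" --pt "1 0 -0.0005 0 0 0 0" --force 45

```text
t: 11.12
tool_pos: [0.5306, 0.0279, 0.1969]
orientation: [-0.184, -3.135, 0.048]
force: [-0.9, -1.8, 2.3]
opening: 0.0156
```

```bash
python3 go.py .047,.03,.03
```

```text
t 11.125 th 0.03 ph/err [0.    0.    0.029] along X 0.0009 r 0.047 perp 0.0007 open 0.0156
 F [-0.93 -1.83  2.26] M [-0.184  0.062  0.02 ] Mtool [ 0.19   0.039 -0.021] q [-0.02 -0.03  1.72 -0.03  1.45 -1.47] tau6 0.003
.047,.03,.03 [0.0009, -0.0007, -0.0, -0.0004, -0.0003, 0.0007] P [0.53  0.027 0.197]
```

Call:
jog_arm --pt "1 0 0 0 0 0 0.06" --pt "1 0 0 0 0 0 0.12" --pt "1 0 0 0 0 0 0.18" --pt "1 0 0 0 0 0 0.24" --pt "1 0 0 0 0 0 0.24"

```text
t: 11.75
tool_pos: [0.5306, 0.028, 0.1969]
orientation: [0.557, 3.089, -0.047]
force: [0.7, 0.4, 0.8]
opening: 0.0156
```

```bash
python3 go.py .047,.03,.4
```

```text
t 11.75 th 0.03 ph/err [0.    0.    0.269] along X 0.001 r 0.047 perp 0.0008 open 0.0156
 F [0.68 0.42 0.83] M [ 0.086 -0.002  0.032] Mtool [-0.081  0.028 -0.032] q [-0.02 -0.03  1.72 -0.03  1.45 -1.23] tau6 0.697
.047,.03,.4 [0.0007, -0.001, -0.0, -0.0003, -0.0001, 0.1311] P [0.53  0.027 0.197]
```

```bash
python3 - <<'E'
from h import *
v=[]
for n,(x,y) in(("top",(220,150)),("side",(240,160))):
    im=robot.read_camera(n)["image"]; v.append(cv2.resize(im[y:y+60,x:x+60] if n=="side" else im[y:y+100,x:x+100],(400 if n=="top" else 400,400),interpolation=cv2.INTER_CUBIC))
cv2.imwrite("pics/b1.png",np.hstack(v)[:,:,::-1])
E
python3 go.py
```

```text
t 11.85 th 0.03 ph/err [0.    0.    0.268] along X 0.001 r 0.047 perp 0.0008 open 0.0151
 F [ 0.32  0.83 -0.56] M [ 0.075 -0.044  0.054] Mtool [-0.086 -0.016 -0.053] q [-0.02 -0.03  1.72 -0.03  1.45 -1.23] tau6 0.111
```

View pics/b1.png

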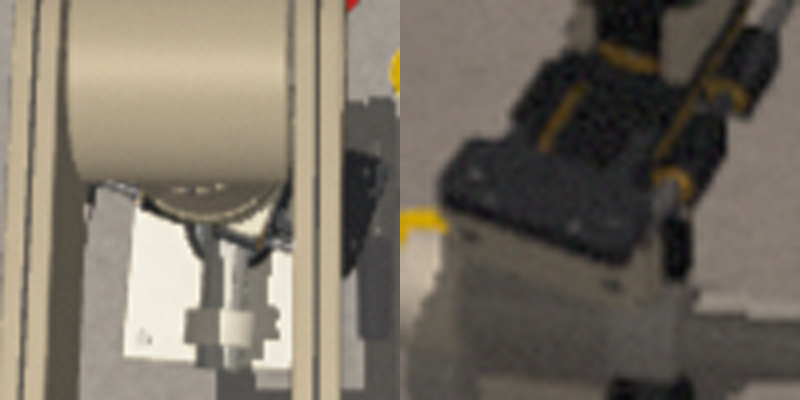

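Call:
jog_arm --pt "1 0 0 0 0 0 0.05" --pt "1 0 0 0 0 0 0.1" --force 60

```text
t: 12.1
tool_pos: [0.5307, 0.0281, 0.1969]
orientation: [0.709, 3.056, -0.047]
force: [0.5, 0.3, 0.9]
opening: 0.0145
```

```bash
python3 go.py
```

```text
t 12.1 th 0.03 ph/err [0.    0.    0.368] along X 0.001 r 0.047 perp 0.0009 open 0.0145
 F [0.51 0.28 0.93] M [ 0.078 -0.085  0.072] Mtool [-0.108 -0.044 -0.07 ] q [-0.02 -0.03  1.72 -0.03  1.45 -1.13] tau6 -0.75
```

Call:
jog_arm --pt "1 0 0 0 0 0 0.05" --pt "1 0 0 0 0 0 0.1"

```text
t: 12.35
tool_pos: [0.5307, 0.0281, 0.1969]
orientation: [0.861, 3.015, -0.046]
force: [0.8, -0.2, 0.1]
opening: 0.0151
```

```bash
python3 go.py
```

```text
t 12.35 th 0.03 ph/err [0.    0.    0.468] along X 0.001 r 0.047 perp 0.0009 open 0.0151
 F [ 0.78 -0.2   0.1 ] M [ 0.147 -0.138  0.134] Mtool [-0.199 -0.043 -0.13 ] q [-0.02 -0.03  1.72 -0.03  1.45 -1.03] tau6 -0.719
```

Call:
jog_arm --pt "1 0 0 0 0 0 0.05" --pt "1 0 0 0 0 0 0.1"

```text
t: 12.6
tool_pos: [0.5307, 0.0282, 0.1969]
orientation: [1.011, 2.967, -0.045]
force: [0.4, 0.6, -0.1]
opening: 0.0146
```

```bash
python3 go.py
```

```text
t 12.6 th 0.03 ph/err [-0.    -0.     0.569] along X 0.001 r 0.0469 perp 0.001 open 0.0146
 F [ 0.45  0.58 -0.1 ] M [ 0.049 -0.093  0.098] Mtool [-0.097 -0.046 -0.096] q [-0.02 -0.03  1.72 -0.03  1.45 -0.93] tau6 -0.718
```

Call:
jog_arm --pt "1 0 0 0 0 0 0.05" --pt "1 0 0 0 0 0 0.1"

```text
t: 12.85
tool_pos: [0.5308, 0.0282, 0.1969]
orientation: [1.158, 2.911, -0.044]
force: [0.5, 0.2, 0.1]
opening: 0.0149
```

```bash
python3 go.py
```

```text
t 12.85 th 0.03 ph/err [-0.    -0.     0.669] along X 0.0011 r 0.047 perp 0.001 open 0.0149
 F [0.48 0.23 0.07] M [ 0.063 -0.185  0.04 ] Mtool [-0.173 -0.092 -0.034] q [-0.02 -0.03  1.72 -0.03  1.45 -0.83] tau6 -0.718
```

Call:
jog_arm --pt "1 0 0 0 0 0 0.05" --pt "1 0 0 0 0 0 0.1"

```text
t: 13.1
tool_pos: [0.5309, 0.0283, 0.1969]
orientation: [1.302, 2.848, -0.044]
force: [-0.0, -0.1, 0.3]
opening: 0.0147
```

```bash
python3 go.py
```

```text
t 13.1 th 0.03 ph/err [-0.    -0.     0.769] along X 0.0011 r 0.0469 perp 0.0011 open 0.0147
 F [-0.   -0.07  0.3 ] M [ 0.078 -0.105  0.123] Mtool [-0.133 -0.013 -0.12 ] q [-0.02 -0.03  1.72 -0.03  1.45 -0.73] tau6 -0.716
```

Call:
jog_arm --pt "1 0 0 0 0 0 0.05" --pt "1 0 0 0 0 0 0.1"

```text
t: 13.35
tool_pos: [0.5309, 0.0283, 0.1969]
orientation: [1.442, 2.778, -0.043]
force: [-0.4, -0.1, 0.6]
opening: 0.0151
```

```bash
python3 go.py
```

```text
t 13.35 th 0.03 ph/err [-0.   -0.    0.87] along X 0.0012 r 0.0469 perp 0.0011 open 0.0151
 F [-0.4  -0.12  0.62] M [ 0.035 -0.089  0.093] Mtool [-0.095 -0.024 -0.091] q [-0.02 -0.03  1.72 -0.03  1.45 -0.63] tau6 -0.715
```

Call:
jog_arm --pt "1 0 0 0 0 0 0.05" --pt "1 0 0 0 0 0 0.1"

```text
t: 13.6
tool_pos: [0.5309, 0.0283, 0.1969]
orientation: [1.579, 2.701, -0.041]
force: [-0.1, 0.7, 1.0]
opening: 0.015
```

```bash
python3 go.py
```

```text
t 13.6 th 0.03 ph/err [-0.   -0.    0.97] along X 0.0012 r 0.0469 perp 0.0011 open 0.015
 F [-0.11  0.7   1.03] M [-0.029 -0.14   0.102] Mtool [-0.11  -0.096 -0.098] q [-0.02 -0.03  1.72 -0.03  1.45 -0.53] tau6 -0.71
```

Call:
jog_arm --pt "1 0 0 0 0 0 0.05" --pt "1 0 0 0 0 0 0.1"

```text
t: 13.85
tool_pos: [0.531, 0.0283, 0.1969]
orientation: [1.711, 2.617, -0.04]
force: [0.2, -0.6, 1.3]
opening: 0.0148
```

```bash
python3 go.py
```

```text
t 13.85 th 0.029 ph/err [-0.00e+00 -1.00e-03  1.07e+00] along X 0.0013 r 0.047 perp 0.0012 open 0.0148
 F [ 0.24 -0.58  1.32] M [ 0.034 -0.107  0.205] Mtool [-0.117 -0.015 -0.202] q [-0.02 -0.03  1.72 -0.03  1.45 -0.43] tau6 -0.65
```

Call:
jog_arm --pt "1 0 0 0 0 0 0.05"

```text
t: 13.98
tool_pos: [0.5311, 0.0284, 0.197]
orientation: [1.776, 2.572, -0.039]
force: [-0.8, 0.3, 1.1]
opening: 0.0148
```

```bash
python3 go.py
```

```text
t 13.975 th 0.029 ph/err [-0.000e+00 -1.000e-03  1.121e+00] along X 0.0013 r 0.0471 perp 0.0012 open 0.0148
 F [-0.8   0.34  1.06] M [ 0.035 -0.061  0.207] Mtool [-0.075  0.009 -0.205] q [-0.02 -0.03  1.72 -0.03  1.45 -0.38] tau6 -0.621
```

Call:
jog_arm --pt "1 0 0 0 0 0 0.04"

```text
t: 14.1
tool_pos: [0.531, 0.0284, 0.197]
orientation: [1.827, 2.536, -0.039]
force: [-0.1, 0.9, 0.7]
opening: 0.0148
```

```bash
python3 go.py
```

```text
t 14.1 th 0.03 ph/err [-1.000e-03 -1.000e-03  1.161e+00] along X 0.0013 r 0.0471 perp 0.0012 open 0.0148
 F [-0.11  0.86  0.71] M [-0.003  0.013  0.233] Mtool [ 0.007 -0.001 -0.233] q [-0.02 -0.03  1.72 -0.03  1.45 -0.34] tau6 -0.329
```

Call:
jog_arm --pt "1 0 0 0 0 0 0.04"

```text
t: 14.22
tool_pos: [0.5311, 0.0284, 0.197]
orientation: [1.877, 2.499, -0.038]
force: [-0.9, 1.2, 0.3]
opening: 0.0148
```

```bash
python3 go.py
```

```text
t 14.225 th 0.03 ph/err [-1.0e-03 -1.0e-03  1.2e+00] along X 0.0013 r 0.0471 perp 0.0012 open 0.0148
 F [-0.9   1.19  0.28] M [-0.04  -0.026  0.298] Mtool [-0.022 -0.049 -0.297] q [-0.02 -0.03  1.72 -0.03  1.45 -0.3 ] tau6 -0.374
```

Call:
jog_arm --pt "1 0 0 0 0 0 0.04"

```text
t: 14.35
tool_pos: [0.5311, 0.0284, 0.1971]
orientation: [1.926, 2.46, -0.038]
force: [0.0, 0.3, 0.3]
opening: 0.015
```

```bash
python3 go.py
```

```text
t 14.35 th 0.03 ph/err [-1.00e-03 -1.00e-03  1.24e+00] along X 0.0014 r 0.0471 perp 0.0012 open 0.015
 F [0.03 0.26 0.25] M [-0.053 -0.085  0.288] Mtool [-0.078 -0.074 -0.285] q [-0.02 -0.03  1.72 -0.03  1.45 -0.26] tau6 -0.337
```

Call:
jog_arm --pt "1 0 0 0 0 0 0.04"

```text
t: 14.48
tool_pos: [0.5311, 0.0284, 0.1971]
orientation: [1.974, 2.421, -0.037]
force: [-0.2, -0.0, 0.7]
opening: 0.0151
```

```bash
cat > avg.py <<'E'
from go import *
v=[]
for i in range(6):
    s=robot.read_state(); R=Ro.from_rotvec(s["orientation"]).as_matrix(); v.append((R.T@s["wrist_torque"])[2]); robot.read_camera("top")
print(np.round(v,3),"mean",np.mean(v).round(3)); where()
E
python3 avg.py
```

```text
[-0.392 -0.28  -0.25  -0.315 -0.291 -0.335] mean -0.31
t 14.775 th 0.03 ph/err [-1.000e-03 -1.000e-03  1.279e+00] along X 0.0014 r 0.0472 perp 0.0012 open 0.0148
 F [ 0.69 -0.02 -0.08] M [-0.005 -0.058  0.362] Mtool [-0.066 -0.019 -0.36 ] q [-0.02 -0.03  1.72 -0.03  1.45 -0.22] tau6 0.318
```

Call:
jog_arm --pt "1 0 0 0 0 0 0.04"

```text
t: 14.9
tool_pos: [0.5311, 0.0284, 0.1971]
orientation: [2.02, 2.382, -0.037]
force: [-0.3, -0.2, 0.3]
opening: 0.0148
```

```bash
python3 avg.py
```

```text
[-0.439 -0.304 -0.342 -0.236 -0.283 -0.394] mean -0.333
t 15.2 th 0.03 ph/err [-1.000e-03 -1.000e-03  1.318e+00] along X 0.0014 r 0.0472 perp 0.0012 open 0.0148
 F [-0.25  0.14  0.6 ] M [-0.022 -0.064  0.402] Mtool [-0.071 -0.035 -0.399] q [-0.02 -0.03  1.72 -0.03  1.45 -0.18] tau6 0.364
```

Call:
jog_arm --pt "1 0 0 0 0 0 0.03"

```text
t: 15.32
tool_pos: [0.5312, 0.0284, 0.1971]
orientation: [2.055, 2.351, -0.036]
force: [-0.4, 0.6, 0.3]
opening: 0.0145
```

```bash
python3 avg.py
```

```text
[-0.465 -0.362 -0.356 -0.334 -0.317 -0.376] mean -0.368
t 15.625 th 0.03 ph/err [-1.000e-03 -1.000e-03  1.348e+00] along X 0.0014 r 0.0472 perp 0.0012 open 0.0146
 F [-0.83 -0.52  1.63] M [-0.046 -0.072  0.357] Mtool [-0.075 -0.057 -0.355] q [-0.02 -0.03  1.72 -0.03  1.45 -0.15] tau6 0.348
```

Call:
jog_arm --pt "1 0 0 0 0 0 0.03"

```text
t: 15.75
tool_pos: [0.5312, 0.0284, 0.1972]
orientation: [2.09, 2.319, -0.036]
force: [-0.7, 0.1, 0.9]
opening: 0.0149
```

```bash
python3 avg.py
```

```text
[-0.417 -0.333 -0.393 -0.298 -0.353 -0.344] mean -0.357
t 16.05 th 0.03 ph/err [-1.000e-03 -1.000e-03  1.378e+00] along X 0.0015 r 0.0473 perp 0.0012 open 0.0151
 F [-0.19  0.82  1.26] M [-0.084 -0.064  0.348] Mtool [-0.065 -0.092 -0.346] q [-0.02 -0.03  1.72 -0.03  1.45 -0.12] tau6 0.375
```

Call:
jog_arm --pt "1 0 0 0 0 0 0.03"

```text
t: 16.18
tool_pos: [0.5312, 0.0284, 0.1972]
orientation: [2.125, 2.288, -0.035]
force: [0.2, -0.7, 1.4]
opening: 0.0148
```

```bash
python3 avg.py
```

```text
[-0.503 -0.413 -0.395 -0.401 -0.417 -0.371] mean -0.417
t 16.475 th 0.03 ph/err [-1.000e-03 -1.000e-03  1.408e+00] along X 0.0015 r 0.0473 perp 0.0013 open 0.0147
 F [-0.3   0.57  1.3 ] M [-0.028 -0.021  0.412] Mtool [-0.031 -0.031 -0.412] q [-0.02 -0.03  1.72 -0.03  1.45 -0.09] tau6 0.405
```

Torque has reached about 0.50 N m at the end of the move and about 0.42 held still, plus roughly 0.04 of sensor bias. That is on target, so I'll release and back out.

Call:
jog_arm --pt "0.5 0 0 0 0 0 0" --pt "0.5 0 0 0 0 0 0" --pt "0.5 0 0 -0.02 0 0 0" --pt "0.5 0 0 -0.07 0 0 0" --pt "0.5 0 0 -0.11 0 0 0" --force 30

```text
t: 17.1
tool_pos: [0.5316, 0.0317, 0.3106]
orientation: [2.122, 2.288, -0.033]
force: [1.0, 0.8, -0.7]
opening: 0.0463
```

```bash
python3 go.py
python3 - <<'E'
from go import *
s=robot.read_state();R=Ro.from_rotvec(s["orientation"]).as_matrix();print(R.T@np.array([0,.25,.02]))
E
```

```text
t 17.1 th 0.029 ph/err [-0.002 -0.003  1.408] along X 0.0015 r 0.1607 perp 0.0013 open 0.0463
 F [ 0.99  0.78 -0.67] M [-0.064  0.046 -0.   ] Mtool [ 0.051 -0.06  -0.001] q [-0.02 -0.07  1.55 -0.03  1.66 -0.09] tau6 -0.005
[ 0.24859597  0.01872051 -0.02737853]
```

Call:
jog_arm --pt "0.5 0.06 0.004 0 0 0 0" --pt "0.5 0.12 0.009 -0.01 0 0 0" --pt "0.5 0.18 0.013 -0.02 0 0 0" --pt "0.5 0.24 0.018 -0.027 0 0 0" --pt "0.5 0.26 0.018 -0.027 0 0 0"

```text
t: 17.73
tool_pos: [0.5295, 0.2964, 0.3317]
orientation: [2.118, 2.291, -0.03]
force: [-0.6, 0.8, 0.2]
opening: 0.047
```

```bash
python3 - <<'E'
from h import *
v=[]
for n,(x,y) in(("top",(240,165)),("side",(245,175))):
    im=robot.read_camera(n)["image"]; cv2.imwrite(f"pics/full_{n}.png",im[:,:,::-1]); v.append(cv2.resize(im[y:y+60,x:x+60],(400,400),interpolation=cv2.INTER_CUBIC))
cv2.imwrite("pics/c1.png",np.hstack(v)[:,:,::-1])
E
python3 go.py
```

```text
t 17.825 th 0.029 ph/err [-0.003 -0.003  1.405] along X -0.0236 r 0.1882 perp 0.2625 open 0.0467
 F [ 0.08 -0.42 -0.3 ] M [-0.099  0.05  -0.028] Mtool [ 0.058 -0.095  0.027] q [ 0.44  0.14  1.3  -0.03  1.71  0.36] tau6 0.539
```

View pics/c1.png

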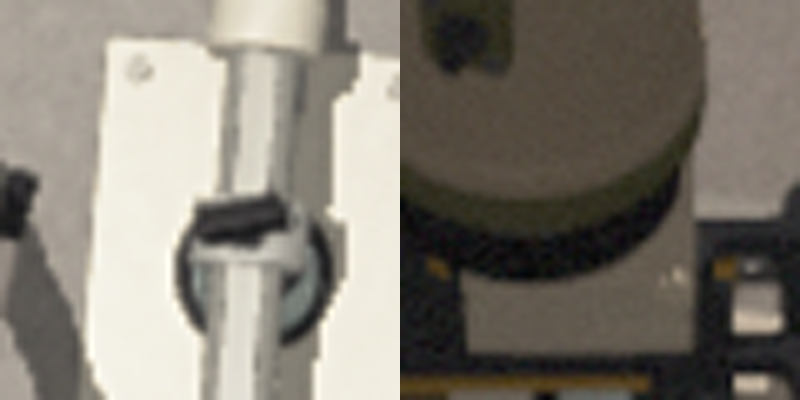

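In the top crop the bar now lies almost across the rod, from (198,225) to (283,207). That puts the knob at about 1.3 rad, well past the round's 0.2–0.5 rad touch range. I'll check the knob's lean and the other objects, then hand in.

Run:
```python
from go import *
c=robot.read_camera("top"); im=c["image"]
big=cv2.resize(im[165:225,240:300],None,fx=9,fy=9,interpolation=cv2.INTER_CUBIC)[:,:,::-1].copy()
Ct=C.copy();Ct[1]=.0253; ph=1.3
for th,col in((-.07,(255,0,0)),(.03,(0,255,0)),(.13,(0,0,255))):
    k=np.cos(th)*Z+np.sin(th)*Y; t0=np.cross(k,X); u=np.cos(ph)*X-np.sin(ph)*t0; t=np.cross(k,u)
    uv=proj(c,np.array([Ct+.063*k+a*u+b*t for a,b in((-.017,-.006),(.017,-.006),(.017,.006),(-.017,.006))]))
    cv2.polylines(big,[np.round((uv+.5-[240,165])*9).astype(np.int32)],True,col,1)
cv2.imwrite("pics/c2.png",big)
a=cv2.imread("pics/top0.png").astype(int);d=np.abs(a-im[:,:,::-1]).sum(2)>90
cv2.imwrite("pics/c3.png",np.where(d[...,None],im[:,:,::-1],im[:,:,::-1]//3))
```

```text
(no output)
```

View pics/c2.png

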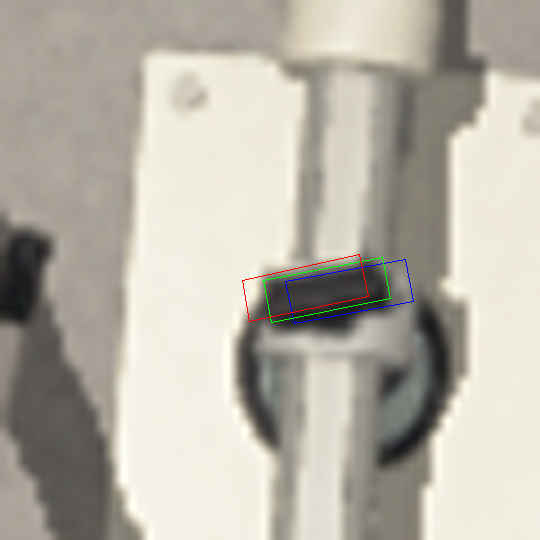

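View pics/c3.png

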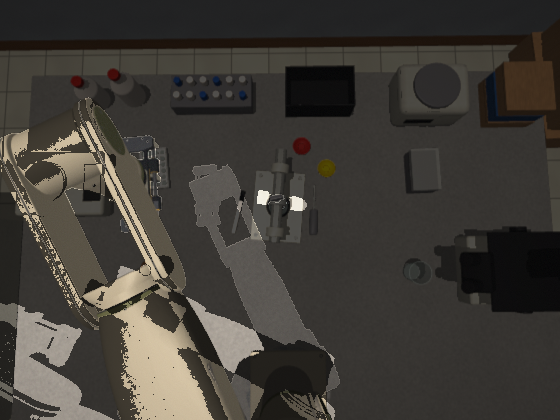

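The knob matches the 0.03 rad outline at about 1.3 rad of turn. Apart from the arm, its shadow and the collar, nothing visible has changed on the bench.

```bash
python3 -c "
from plant import robot
print(robot.close_job())"
```

```text
the job is handed in; nothing more can be done
None
```

I turned the collar about 0.75 rad until the screw faced the flat. I checked that with the gripper off the knob, then tightened the knob clockwise, released it and moved the arm clear. The job was handed in at about 18 s of the 67 s allowed; no verdict was given.

- **Alignment:** the last top view shows the knob leaning about 0.03 rad to the +y side. The flat measures 0.046 rad to +y in the top view but about 0.02 rad to −y in the side view. The two views disagree by about 0.06 rad, but within each view the knob and flat agreed to about 0.02 rad before tightening.
- **Tightening:** torque stayed near 0.1 N m until the tool had turned about 1.0 rad, then climbed. No early touch on the round of the rod showed up.
- **Final torque:** the last reading at the end of a turn was 0.50 N m. Held still it was about 0.42 N m, with ±0.04 of noise. I judge the true value at 0.45–0.55 N m, but I could not measure the clamping force directly.
- **Readings that disagreed:** the gripper opening read about 15 mm on the 12 mm bar, and the knob ended about 0.1 rad behind the tool. I put this down to play in the grip.
- **Bench:** nothing visible in the top view had shifted. The arm hid the well plate, the amber bottle was probably hidden too, and I did not compare the side view.

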